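# Refit and press the lamp dimmer's knob at the craft stall

## Robot

A 6-joint arm with a two-finger parallel gripper is mounted at the origin on the work surface. World frame = base frame: x ahead of the robot, y to its left, z up, the work surface at z = 0. Lengths are in m, angles in rad, forces in N, time in s.
With the tool pointing down it reaches from about 0.375 to 0.975 m from the base axis. Payload 3.8 kg.
Tool frame: the origin (TCP) lies where the fingers leave the gripper's body, on its centre line; the fingertips stand 73 mm ahead of it and the grasp point (between the pads) lies 54 mm ahead of it (nose_length is the distance from the TCP to the fingertips, in m); z points along the fingers, y is the line along which they close (so a half turn about z gives the same grasp; the last joint's range is limited). The gripper opens to 85 mm and grips with 20 to 120 N. Pads are 22 mm wide; open, the fingers measure 114 mm over their backs; the gripper's body (76 mm by 85 mm) begins 54 mm behind the grasp point. The pads swing forward as they close: fully open they stand 13 mm farther back than shut.
Start: joints at [-1.287, 0.264, 1.604, -0, 1.274, -0.037], TCP at [0.213, -0.641, 0.304] pointing down, gripper open.
Joint ranges: [-2.63, 2.63], [-0.94, 2.18], [0.31, 2.57], [-1.31, 4.45], [0, 2.66], [-2.55, 2.55]. Speed limits (rad/s): [2.57, 2.57, 3.14, 3.14, 3.14, 3.14].

## Interface

Orientations are given as a rotation vector (axis times angle).
In Python, from workcell import read_state, read_camera, calibration, finish_job, look_for, cut_out, tip_of, nose_length gives the robot as it stands.
- The arm moves only by the tool step_arm, never from a script. Its argument "targets" is a list of rows, each a list of 3 entries, a list of its own where there are three numbers: the turn, a rotation vector about the tool's x, y, z in rad, then the shift along the tool's x, y, z in mm, then the finger opening in mm, from 0 to 85.4. In form: [[[ax, ay, az], [x, y, z], grip], ...]. A call has 1 to 5 rows; each row shifts and turns the commanded pose from where the row before left it, along the tool's axes as they then stand; what a row does not reach is not made up. A row lasts 1/12 s, in which the tool goes at most 41.7 mm and 7.16 degrees, less where a joint would pass 70% of its speed; a pose out of reach is approached as far as the arm can. A call with a gripper value outside its range is refused whole. The fingers move at their own pace and stop on an object; "grip_force" is the grip in N (left out, the last holds). Time passes only in rows, so rows that do not move let the fingers close. It gives the time, the measured TCP pose, the force, the opening and the grip force at its end, in the units of the state.
- read_state(): the state, without advancing time (a new reading comes with each control period).
- read_camera(name): name is "side" or "top" or "wrist"; returns the picture (400x640x3 uint8, red, green, blue); there is no depth.
- calibration(name): a dict with "camera_matrix" (3x3 intrinsics, pixels), "R" (3x3) and "t" (3): a world point X has camera coordinates R X + t. Camera axes: x right, y down, z forward; pixel columns grow to the right and rows downward; lengths in m; the calibration is good to about 2 mm. A picture is of the moment at which its call begins: read the wrist's pose just before it. calibration takes no time and is no camera call; for the wrist camera it gives the pose at the moment of the call.
- finish_job(): hands the job in; it is judged then, once.
Trained networks look in the newest picture that a camera, given by its name, has taken for a name from the list of things; names that differ only in an ending like _2 or _b are one class to them, and where a whole thing is asked for, a point or a joint stands for the part that bears it (a point fixed in the world has none). Each returns a list of dicts, best first, with "score" (0 to 1); they miss things now and then, are a little off and sometimes report something else, mostly with a low value. They report only what shows in the picture. A call takes as long as a camera call. They do not tell look-alikes from the thing itself.
- look_for(camera, query): "extent" ([left, top, right, bottom] in pixels, round what is visible of it).
- cut_out(camera, query): "region" (400x640 bool, what is visible of it) and "extent" ([left, top, right, bottom] in pixels, round what is visible of it).
- tip_of(camera, query): "at" ([row, column] in pixels: a listed point, or the origin of a listed thing).
The state is a dict: "time": time; "q": joint angles; "joint_vel": joint speeds; "joint_torque": joint torques, N m; "tool_pos": TCP position; "tcp_rot": TCP orientation; "wrist_force": force on the tool from outside, world axes, zero at the start; "torque": the same for the moment, N m; "width": opening from 0.0 (shut) to 1.0 (fully open); "grip_force": force on a finger pad.
Only numpy, scipy, OpenCV 4.12 (cv2) and the standard library are available. Lean on these libraries where they do the work, as an engineer would, in place of code of your own. Each camera call takes 0.05 s, during which the arm holds its last target. There are 200 camera calls.

## Task

The knob of the stall's lamp dimmer has come off: pick it up from the table, turn it so that the flat in its bore (towards its pointed nose) matches the flat of the dimmer's D-shaped shaft, and push it fully home on the shaft. Then press knob and shaft down together against the spring to the stop and keep pressing: finish with the gripper still holding the knob down there. Leave the other goods on the table where they are.

Things in the scene. Friction and masses are not known exactly. Their poses are not given: they have to be found in the camera images.
- knob: black plastic pointer knob lying on its open underside, loose: a bar 60 long (x), 22 wide (y), 32 high, about 45 g. Its sides are flat and parallel from x = -19 to 18. Seen from above the +x end tapers to a nose, the other end is round; a metal strip on top runs from the middle to the nose. Origin: on the bore's axis at the underside, midway along; x to the nose, z up. Grasp it across the 22 width
- knob_nose (a point): the knob's nose (blunt, 4 wide) at the underside, 30 along the knob's x from its origin. The bore in the underside is 18 deep: a D of radius 8 with its flat 3.5 from the axis on the nose side, which leaves about 1 mm of play all round on the shaft and about 0.12 rad in yaw
- shaft (a point): root of the steel D-shaft, which points straight up from the dimmer: on its axis, on top of the round shoulder (24 across) that the seated knob's underside rests on; moves down with the shaft. x points out of the shaft's flat, z up. Knob seated: its origin is here and its x points the same way. Unpressed it is 61 above the table, 11 above the box
- shaft_tip (a point): centre of the D-shaft's upper end, 16 above shaft. The shaft is 14 across with its flat 2.5 from the axis; a thin tab on the shoulder points out of the flat, reaching 26 from the axis; the last 4 below the tip taper to 10 across. Its rotary setting differs from start to start; it turns only stiffly (0.25 N m)
- plunger (a joint): how far the shaft is pressed down, m: 0 up, 0.006 at the stop. A spring pushes it up, 3 N at the top and 9 N at the stop; it springs back when let go
- dimmer: the dimmer: grey metal box fixed to the table, 160 (x) by 120 (y), flat top 50 above the table, dial ticks around the shaft, which stands at x = -30, y = 0 of the box. Origin: centre of the underside. It may stand left or right, the knob on the other side
- dish: small round wooden bead dish, 92 across and 28 high, loose, beyond the dimmer. Origin: centre of its underside. To be left alone
- bracelet: ring of dark wooden beads lying flat, 53 across and 10 high, loose, in front of the knob's nose. Origin: centre of its underside. To be left alone
- tin: round aluminium tin, 41 across and 20 high, loose, behind the knob's round end. Origin: centre of its underside. To be left alone
- spray: clear spray bottle, 48 across and 130 high, loose, at the left side. Origin: centre of its underside. To be left alone
- bead_jar: glass jar, 66 across and 90 high, loose, at the right side. Origin: centre of its underside. To be left alone
Mind the look-alikes: they are no part of the job. There is more than one size of the knob; the one meant has the size given above. What is shaped like the dimmer but green is not meant.

How it is judged:
At the end, for the whole second after the job is handed in: For the last second: knob home on the shaft (underside within 2.5 mm of the shoulder, axis within 3 mm, nose over the flat within 0.25 rad, tilt under 0.1 rad) and still (under 10 mm/s), shaft pressed at least 4.5 of its 6 mm, fingers on the knob with over 3 N (z of knob in the frame of shaft between -0.0025 and 0.0025 m and horizontal distance between knob and shaft below 0.003 m and angle between the x axis of knob and the x axis of shaft, either way round below 0.25 rad and x of knob_nose in the frame of shaft above 0.02 m and angle between the z axis of knob and the z axis of shaft, either way round below 0.1 rad and value of joint plunger above 0.0045 m and contact force between the fingers and knob above 3 N and linear speed of knob below 0.01 m/s); the arm keeps its last pose, push and grip.
It fails at once if the dish is shoved (more than 30 mm) or tipped (distance of dish from where it was at the start of the episode above 0.03 m or angle between dish's own z axis and vertical above 0.5 rad).
It fails at once if the bracelet is shoved (more than 30 mm) or tipped (distance of bracelet from where it was at the start of the episode above 0.03 m or angle between bracelet's own z axis and vertical above 0.5 rad).
It fails at once if the tin is shoved (more than 30 mm) or tipped (distance of tin from where it was at the start of the episode above 0.03 m or angle between tin's own z axis and vertical above 0.5 rad).
It fails at once if the spray is shoved (more than 30 mm) or tipped (distance of spray from where it was at the start of the episode above 0.03 m or angle between spray's own z axis and vertical above 0.5 rad).
It fails at once if the bead_jar is shoved (more than 30 mm) or tipped (distance of bead_jar from where it was at the start of the episode above 0.03 m or angle between bead_jar's own z axis and vertical above 0.5 rad).
It also fails if it takes over 38 s, if anything falls off the work surface, if the arm or the gripper's body presses on something with over 40 N, if the wrist force passes 120 N, or if a joint passes its speed limit or range.

## Working session

There is one attempt and no reset: what is moved stays moved. The work goes in short steps, Python scripts to look and compute and a tool call to move; the robot and the scene stay as the last step left them, time stands still between calls to the robot, and variables do not carry over. Pictures are saved under pics/ and viewed, at most 10 in all, crops included, and the job is handed in when it is done.

Besides the shell and the picture viewer there is one more tool, called after "Request:" as a command line: name --argument value ..., lists and objects as JSON in quotes. step_arm: Moves the arm, as the interface text tells. Its arguments: {"type":"object","properties":{"targets":{"type":"array","items":{"type":"array"}},"grip_force":{"type":"number"}},"required":["targets"]}

```bash
mkdir -p pics; cat > h.py <<'E'
import numpy as np, cv2
from workcell import *
from scipy.spatial.transform import Rotation as Ro
def ray(cam,rc,z,c=None):
    c=c or calibration(cam);K=np.array(c["camera_matrix"]);R=np.array(c["R"]);t=np.array(c["t"])
    d=R.T@np.linalg.solve(K,[rc[1],rc[0],1.]);o=-R.T@t
    return o+d*(z-o[2])/d[2]
def proj(cam,X,c=None):
    c=c or calibration(cam);p=np.array(c["camera_matrix"])@(np.array(c["R"])@X+np.array(c["t"]));return p[:2]/p[2]
def save(im,n,s=1,box=None):
    if box: l,t,r,b=box; im=im[t:b,l:r]
    cv2.imwrite("pics/"+n,cv2.resize(im[:,:,::-1],None,fx=s,fy=s,interpolation=cv2.INTER_CUBIC))
E
python3 - <<'E'
from h import *
a=read_camera("top");save(a,"top.png",1.25)
for q in ["knob","dimmer","shaft"]:
    for d in look_for("top",q)[:4]: print(q,round(d["score"],2),np.round(d["extent"]))
for q,z in [("knob",0),("knob_nose",0),("shaft",.061),("shaft_tip",.077),("dimmer",0)]:
    for d in tip_of("top",q)[:3]: print(q,round(d["score"],2),np.round(d["at"]),np.round(ray("top",d["at"],z),4))
s=read_state();print(s["tool_pos"],s["tcp_rot"],s["time"],s["width"])
E
```

```text
knob 0.64 [256. 183. 269. 202.]
knob 0.46 [274. 164. 299. 180.]
dimmer 0.62 [360. 169. 407. 219.]
dimmer 0.58 [359. 232. 414. 288.]
shaft 0.39 [387. 262. 397. 274.]
knob 0.59 [193. 264.] [0.5587 0.1893 0.    ]
knob 0.51 [170. 284.] [0.6359 0.12   0.    ]
knob_nose 0.55 [190. 259.] [0.5669 0.209  0.    ]
knob_nose 0.55 [163. 294.] [0.6612 0.0848 0.    ]
shaft 0.42 [201. 385.] [ 0.5226 -0.2182  0.061 ]
shaft 0.41 [265. 391.] [ 0.311  -0.2314  0.061 ]
shaft_tip 0.64 [272. 391.] [ 0.2912 -0.2282  0.077 ]
shaft_tip 0.62 [201. 384.] [ 0.5211 -0.2133  0.077 ]
dimmer 0.83 [258. 388.] [ 0.3327 -0.2338  0.    ]
dimmer 0.67 [191. 384.] [ 0.562  -0.2252  0.    ]
[ 0.21284583 -0.64052834  0.30379113] [-3.10110108e+00 -5.01795410e-01  1.83091838e-05] 0.45 0.9993933960236275
```

View pics/top.png

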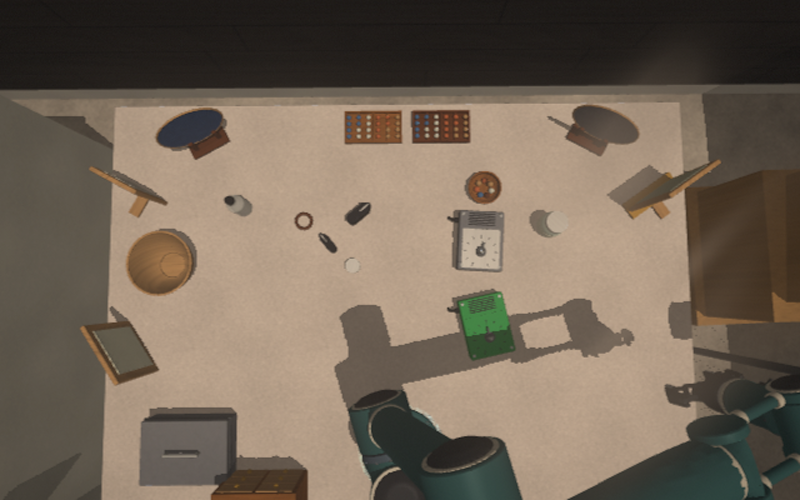

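The top view shows two knob candidates: a small one at original pixels (263,193) and a bigger one at (287,172). The small one fits, because it is about 60 mm long and lies between the bracelet (243,176) and the tin (281,212). There are also two dimmers: the grey one at (384,192) is meant, and the green one at (388,258) is not. I'll confirm this in a crop.

```bash
python3 - <<'E'
from h import *
a=read_camera("top")
k=cv2.resize(a[155:225,230:310],None,fx=5,fy=5,interpolation=cv2.INTER_CUBIC)
d=cv2.resize(a[155:225,350:430],None,fx=5,fy=5,interpolation=cv2.INTER_CUBIC)
save(np.hstack([k,d]),"kd.png")
for i,x in enumerate(cut_out("top","knob")[:3]):
    m=x["region"].astype(np.uint8);c=cv2.findContours(m,0,2)[0];c=max(c,key=cv2.contourArea)
    P=np.array([ray("top",[p[0][1],p[0][0]],.02)[:2] for p in c],np.float32)
    print(x["score"],x["extent"],cv2.minAreaRect(P))
s=read_camera("side")
save(s,"side.png",1.25)
for q,z in [("knob",0),("knob_nose",0),("shaft",.061),("shaft_tip",.077),("dimmer",0)]:
    for d in tip_of("side",q)[:3]: print(q,round(d["score"],2),np.round(d["at"]),np.round(ray("side",d["at"],z),4))
E
```

```text
0.49 [275.5, 163.4, 297.9, 176.8] ((0.633621335029602, 0.11010326445102692), (0.0389736071228981, 0.07515288889408112), 44.89657974243164)
knob 0.96 [268. 292.] [ 0.5524  0.1946 -0.    ]
knob 0.81 [238. 275.] [0.6318 0.1086 0.    ]
knob 0.31 [337. 198.] [0.6553 0.4272 0.    ]
knob_nose 0.7 [272. 281.] [0.5697 0.213  0.    ]
shaft 0.64 [168. 435.] [ 0.2989 -0.2329  0.061 ]
shaft 0.54 [159. 352.] [ 0.527  -0.2116  0.061 ]
shaft_tip 0.64 [156. 354.] [ 0.5203 -0.2011  0.077 ]
shaft_tip 0.54 [161. 438.] [ 0.2952 -0.2445  0.077 ]
dimmer 0.95 [175. 346.] [ 0.5471 -0.2189  0.    ]
dimmer 0.58 [192. 422.] [ 0.3225 -0.1995  0.    ]
```

View pics/kd.png

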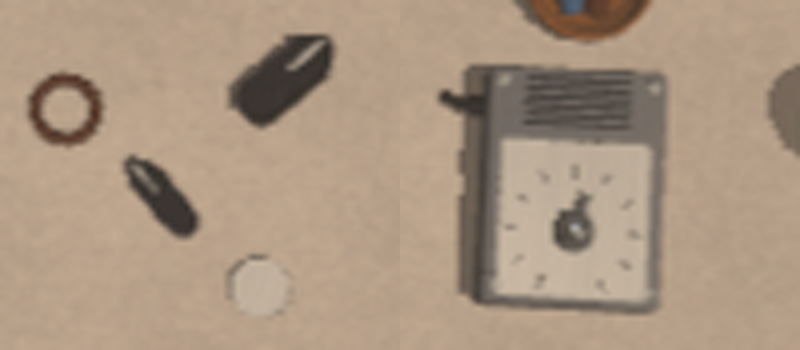

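View pics/side.png

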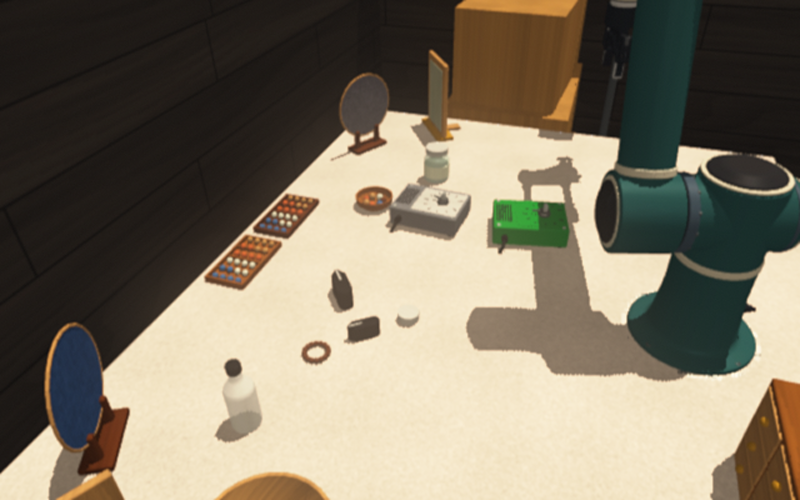

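The crops confirm it: the small knob between bracelet and tin has its nose up-left towards the bracelet. The grey dimmer's tab points up and slightly right. Next I work out the approach moves.

```bash
cat >> h.py <<'E'
def pose():
    s=read_state();R=Ro.from_rotvec(s["tcp_rot"]).as_matrix();return s,np.array(s["tool_pos"]),R
def plan(xyz,yaw):
    s,p,R=pose();d=1000*R.T@(np.array(xyz)-p)
    Rt=Ro.from_euler("z",yaw)*Ro.from_euler("x",np.pi)
    rv=(Ro.from_matrix(R).inv()*Rt).as_rotvec()
    print("t",s["time"],"pos",np.round(p,4),"yaw",round(np.arctan2(R[1,0],R[0,0]),4),"tilt",np.round(R[:,2],3),"shift mm",np.round(d,1),"rows",np.linalg.norm(d)/41.7,"turn",np.round(rv,4),"rows",np.linalg.norm(rv)/.125,"F",np.round(s["wrist_force"],1),"w",s["width"],"g",s["grip_force"])
E
python3 - <<'E'
from h import *
plan([.55,.18,.27],.8)
c=calibration("wrist");R=np.array(c["R"]);s,p,Rt=pose()
print("cam in tool",Rt.T@(-R.T@c["t"]-p),"axis",Rt.T@R.T[:,2],"K",c["camera_matrix"],nose_length())
E
```

```text
t 0.85 pos [ 0.2129 -0.6406  0.3039] yaw 0.3208 tilt [ 0. -0. -1.] shift mm [ 578.7 -672.4   33.9] rows 21.289381634074527 turn [ 0.      0.     -0.4792] rows 3.833423172392309 F [-0.  -0.2 -0.1] w 1.0003979805523766 g 0.0Traceback (most recent call last):
  File "<stdin>", line 4, in <module>
TypeError: 'float' object is not callable
```

Request:
step_arm --targets '[[[0,0,0],[26.3,-30.6,1.5],85],[[0,0,0],[26.3,-30.6,1.5],85],[[0,0,0],[26.3,-30.6,1.5],85],[[0,0,0],[26.3,-30.6,1.5],85],[[0,0,0],[26.3,-30.6,1.5],85]]'

```text
time: 1.27
tool_pos: [0.2897, -0.4523, 0.2963]
tcp_rot: [3.101, 0.501, 0.0]
wrist_force: [0.8, -0.1, 0.1]
width: 0.997
grip_force: 0.0
```

Request:
step_arm --targets '[[[0,0,0],[26.3,-30.6,1.5],85],[[0,0,0],[26.3,-30.6,1.5],85],[[0,0,0],[26.3,-30.6,1.5],85],[[0,0,0],[26.3,-30.6,1.5],85],[[0,0,0],[26.3,-30.6,1.5],85]]'

```text
time: 1.68
tool_pos: [0.3662, -0.2655, 0.2892]
tcp_rot: [3.101, 0.501, 0.001]
wrist_force: [0.1, 0.3, 0.7]
width: 0.998
grip_force: 0.0
```

Request:
step_arm --targets '[[[0,0,0],[26.3,-30.6,1.5],85],[[0,0,0],[26.3,-30.6,1.5],85],[[0,0,0],[26.3,-30.6,1.5],85],[[0,0,0],[26.3,-30.6,1.5],85],[[0,0,0],[26.3,-30.6,1.5],85]]'

```text
time: 2.1
tool_pos: [0.4428, -0.0786, 0.2819]
tcp_rot: [3.101, 0.502, 0.002]
wrist_force: [1.0, -0.6, -0.1]
width: 0.998
grip_force: 0.0
```

Request:
step_arm --targets '[[[0,0,0],[26.3,-30.6,1.5],85],[[0,0,0],[26.3,-30.6,1.5],85],[[0,0,0],[26.3,-30.6,1.5],85],[[0,0,0],[26.3,-30.6,1.5],85],[[0,0,0],[26.3,-30.6,1.5],85]]'

```text
time: 2.52
tool_pos: [0.5194, 0.1083, 0.2742]
tcp_rot: [3.101, 0.503, 0.001]
wrist_force: [0.2, -0.7, -0.2]
width: 0.996
grip_force: 0.0
```

Request:
step_arm --targets '[[[0,0,0],[26.3,-30.6,1.5],85],[[0,0,-0.12],[26.3,-30.6,1.5],85],[[0,0,-0.12],[0,0,0],85],[[0,0,-0.12],[0,0,0],85],[[0,0,-0.12],[0,0,0],85]]'

```text
time: 2.93
tool_pos: [0.5497, 0.182, 0.2706]
tcp_rot: [-2.888, -1.236, 0.001]
wrist_force: [-0.1, -0.7, 0.5]
width: 0.993
grip_force: 0.0
```

```bash
python3 - <<'E'
from h import *
plan([.55,.18,.27],.8)
s,p,Rt=pose();c=calibration("wrist");R=np.array(c["R"])
a=read_camera("wrist");save(a,"w1.png",1.25)
print("cam in tool",Rt.T@(-R.T@c["t"]-p),"axis",Rt.T@R.T[:,2],"f",c["camera_matrix"][0][0],nose_length)
for q,z in [("knob",0),("knob_nose",0)]:
    for d in tip_of("wrist",q)[:3]: print(q,round(d["score"],2),np.round(d["at"]),np.round(ray("wrist",d["at"],z,c),4))
for x in cut_out("wrist","knob")[:3]:
    m=x["region"].astype(np.uint8);C=max(cv2.findContours(m,0,2)[0],key=cv2.contourArea)
    P=np.array([ray("wrist",[p[0][1],p[0][0]],.032,c)[:2] for p in C],np.float32)
    print(x["score"],np.round(x["extent"]),cv2.minAreaRect(P))
E
```

```text
t 2.9333 pos [0.5497 0.182  0.2706] yaw 0.8088 tilt [-0.001 -0.    -1.   ] shift mm [-1.3  1.5  0.6] rows 0.04954309848848727 turn [-0.0002  0.0005  0.0088] rows 0.0704035749092769 F [-0.1 -0.7  0.5] w 0.9934704055987672 g 0.0
cam in tool [ 0.08071281  0.00036538 -0.06989115] axis [-3.12943528e-01  4.85349392e-04  9.49771611e-01] f 359.67149144594265 0.0726
knob 0.68 [158. 307.] [0.5522 0.195  0.    ]
knob 0.6 [163. 432.] [0.6366 0.1082 0.    ]
knob_nose 0.83 [123. 314.] [0.5798 0.2146 0.    ]
knob_nose 0.68 [167. 469.] [0.6596 0.0806 0.    ]
0.89 [392. 145. 490. 196.] ((0.6350989937782288, 0.11064554750919342), (0.036139700561761856, 0.09125122427940369), 39.517784118652344)
0.55 [294. 127. 323. 198.] ((0.5560377836227417, 0.19580352306365967), (0.06267131119966507, 0.021580958738923073), 39.43110656738281)
```

View pics/w1.png

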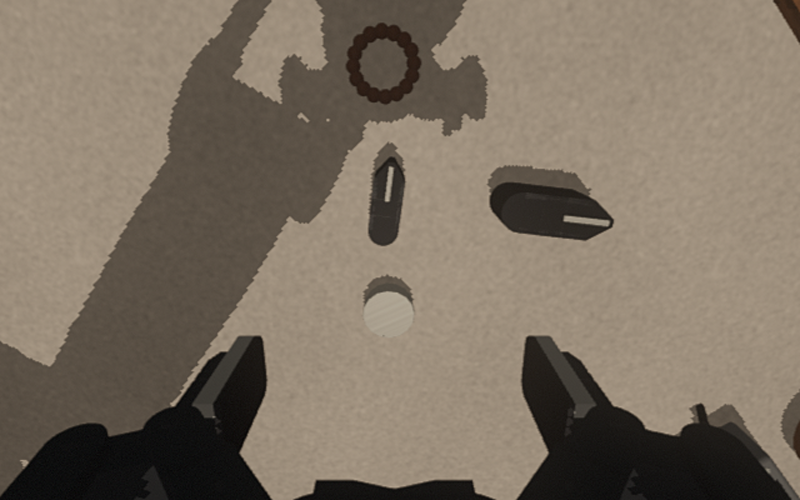

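The wrist picture shows the small knob at (387,200) with its strip and nose up towards the bracelet (383,63), and the tin behind it at (388,313). The measured 62×22 mm fits. I'll approach with the fingers part-open to clear the big knob.

```bash
python3 - <<'E'
from h import *
plan([.5537,.195,.077],.695)
E
```

```text
t 3.1333 pos [0.5496 0.1807 0.2709] yaw 0.7974 tilt [ 0.  0. -1.] shift mm [ 13.1  -7.  193.9] rows 4.664026698809707 turn [ 0.000e+00 -1.000e-04  1.024e-01] rows 0.8188456026304641 F [-0.1 -0.   1. ] w 0.995205073227586 g 0.0
```

Request:
step_arm --targets '[[[0,0,0],[13.1,-7,0],45],[[0,0,0.102],[0,0,35],45],[[0,0,0],[0,0,35],45],[[0,0,0],[0,0,30],45]]'

```text
time: 3.47
tool_pos: [0.5541, 0.1957, 0.1701]
tcp_rot: [-2.953, -1.071, -0.003]
wrist_force: [-0.2, 0.6, -0.6]
width: 0.525
grip_force: 0.0
```

```bash
python3 - <<'E'
from h import *
plan([.5537,.195,.077],.695)
c=calibration("wrist");a=read_camera("wrist");save(a,"w2.png",1)
plan([.5537,.195,.077],.695)
for q,z in [("knob",0),("knob_nose",0)]:
    for d in tip_of("wrist",q)[:3]: print(q,round(d["score"],2),np.round(d["at"]),np.round(ray("wrist",d["at"],z,c),4))
for x in cut_out("wrist","knob")[:3]:
    m=x["region"].astype(np.uint8);C=max(cv2.findContours(m,0,2)[0],key=cv2.contourArea)
    P=np.array([ray("wrist",[p[0][1],p[0][0]],.032,c)[:2] for p in C],np.float32)
    print(x["score"],np.round(x["extent"]),cv2.minAreaRect(P))
E
```

```text
t 3.4667 pos [0.5541 0.1957 0.1701] yaw 0.696 tilt [ 0.002  0.001 -1.   ] shift mm [-0.9  0.2 93.1] rows 2.2327114623769257 turn [ 0.0003 -0.0017  0.001 ] rows 0.016228383098128137 F [-0.2  0.6 -0.6] w 0.5248838372075703 g 0.0
t 3.5167 pos [0.5499 0.1943 0.1629] yaw 0.6963 tilt [-0.01  -0.003 -1.   ] shift mm [ 4.1  2.2 85.8] rows 2.061742177244719 turn [-0.0042  0.009   0.0013] rows 0.08026381724556704 F [-2.6 -0.6 -4.9] w 0.5260133063414771 g 0.0
knob 0.74 [203. 313.] [0.5535 0.1964 0.    ]
knob 0.71 [192. 484.] [0.6362 0.11   0.    ]
knob_nose 0.94 [160. 318.] [0.5793 0.2136 0.    ]
knob_nose 0.74 [194. 538.] [0.6596 0.0801 0.    ]
0.91 [300. 162. 334. 264.] ((0.5578573346138, 0.19673249125480652), (0.06562255322933197, 0.021814288571476936), 39.06110763549805)
0.59 [428. 175. 579. 238.] ((0.6357475519180298, 0.11195621639490128), (0.04009932279586792, 0.09550172090530396), 39.82535934448242)
```

View pics/w2.png

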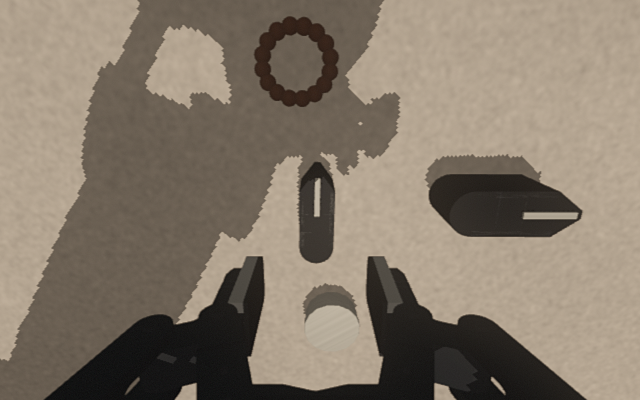

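```bash
python3 - <<'E'
from h import *
plan([.5555,.195,.077],.685)
E
```

```text
t 3.6667 pos [0.5536 0.1952 0.1708] yaw 0.6976 tilt [-0.001 -0.    -1.   ] shift mm [ 1.4  1.4 93.8] rows 2.2492399774892116 turn [-0.0007  0.0012  0.0126] rows 0.10120816037261364 F [ 0.5 -0.3  0.2] w 0.5281461954151422 g 0.0
```

Request:
step_arm --targets '[[[0,0,0.0126],[1.4,1.4,34],45],[[0,0,0],[0,0,34],45],[[0,0,0],[0,0,19],45],[[0,0,0],[0,0,6.8],45],[[0,0,0],[0,0,0],45]]'

```text
time: 4.08
tool_pos: [0.5562, 0.195, 0.0775]
tcp_rot: [-2.959, -1.056, -0.0]
wrist_force: [-0.3, -0.2, -0.1]
width: 0.528
grip_force: 0.0
```

Request:
step_arm --grip_force 60 --targets '[[[0,0,0],[0,0,0],15],[[0,0,0],[0,0,0],15],[[0,0,0],[0,0,0],15],[[0,0,0],[0,0,0],15],[[0,0,0],[0,0,0],15]]'

```text
time: 4.5
tool_pos: [0.5581, 0.1956, 0.0802]
tcp_rot: [2.958, 1.057, 0.009]
wrist_force: [0.3, 0.8, 5.9]
width: 0.245
grip_force: 60.1
```

```bash
python3 - <<'E'
from h import *
plan([.5555,.195,.077],.685)
E
```

```text
t 4.5 pos [0.5581 0.1956 0.0802] yaw 0.6861 tilt [ 0.006  0.002 -1.   ] shift mm [-2.4 -1.2  3.2] rows 0.10094070059328825 turn [ 0.0022 -0.0055  0.0011] rows 0.047948405352511256 F [0.3 0.8 5.9] w 0.24484335954711492 g 60.0519973912742
```

Request:
step_arm --targets '[[[0,0,0],[0,0,-20],15],[[0,0,0],[0,0,-35],15],[[0,0,0],[0,0,-40],15],[[0,0,0],[0,0,-30],15],[[0,0,0],[0,0,0],15]]'

```text
time: 4.92
tool_pos: [0.5604, 0.1963, 0.2116]
tcp_rot: [2.958, 1.056, 0.024]
wrist_force: [1.4, -0.1, 1.6]
width: 0.249
grip_force: 59.1
```

```bash
python3 - <<'E'
from h import *
plan([.44,-.19,.20],-.3)
print(nose_length)
E
```

```text
t 4.9167 pos [0.5604 0.1963 0.2116] yaw 0.6861 tilt [ 0.015  0.005 -1.   ] shift mm [-338.   222.6    8.1] rows 9.707105103292795 turn [-0.0017 -0.0161  0.9861] rows 7.8896995591130406 F [ 1.4 -0.1  1.6] w 0.24944353557882537 g 59.118492693578446
0.0726
```

Request:
step_arm --targets '[[[0,0,0],[-33.8,22.3,0.8],15],[[0,0,0],[-33.8,22.3,0.8],15],[[0,0,0],[-33.8,22.3,0.8],15],[[0,0,0],[-33.8,22.3,0.8],15],[[0,0,0],[-33.8,22.3,0.8],15]]'

```text
time: 5.33
tool_pos: [0.4948, 0.0002, 0.1986]
tcp_rot: [2.957, 1.058, 0.002]
wrist_force: [-0.0, -0.0, 0.2]
width: 0.242
grip_force: 59.1
```

Request:
step_arm --targets '[[[0,0,0],[-33.8,22.3,0.8],15],[[0,0,0],[-33.8,22.3,0.8],15],[[0,0,0],[-33.8,22.3,0.8],15],[[0,0,0],[-33.8,22.3,0.8],15],[[0,0,0.12],[-33.8,22.3,0.8],15]]'

```text
time: 5.75
tool_pos: [0.4346, -0.1935, 0.1947]
tcp_rot: [3.016, 0.876, 0.002]
wrist_force: [1.0, -0.4, -0.3]
width: 0.244
grip_force: 59.1
```

Request:
step_arm --targets '[[[0,0,0.124],[0,0,0],15],[[0,0,0.124],[0,0,0],15],[[0,0,0.124],[0,0,0],15],[[0,0,0.124],[0,0,0],15],[[0,0,0.124],[0,0,0],15]]'

```text
time: 6.17
tool_pos: [0.4354, -0.1922, 0.1945]
tcp_rot: [3.14, -0.096, 0.001]
wrist_force: [-0.4, -0.2, -0.1]
width: 0.246
grip_force: 59.1
```

Request:
step_arm --targets '[[[0,0,0.124],[0,0,0],15],[[0,0,0.124],[0,0,0],15],[[0,0,0],[0,0,0],15],[[0,0,0],[0,0,0],15]]'

```text
time: 6.5
tool_pos: [0.4355, -0.1918, 0.1944]
tcp_rot: [3.106, -0.467, 0.001]
wrist_force: [0.4, 0.9, -1.4]
width: 0.245
grip_force: 59.1
```

```bash
python3 - <<'E'
from h import *
plan([.44,-.19,.20],-.3)
c=calibration("wrist");s,p,Rt=pose();a=read_camera("wrist");save(a,"w3.png",1.25)
for q,z in [("shaft",.061),("shaft_tip",.077),("dimmer",.0)]:
    for d in tip_of("wrist",q)[:3]: print(q,round(d["score"],2),np.round(d["at"]),np.round(ray("wrist",d["at"],z,c),4))
for q in ["knob","knob_nose"]:
    for d in tip_of("wrist",q)[:2]:
        w=ray("wrist",d["at"],p[2]-.077,c); print(q,round(d["score"],2),np.round(d["at"]),"tool",Rt.T@(w-p))
np.savez("w3.npz",a=a,**{k:np.array(v) for k,v in c.items()},p=p,Rt=Rt)
E
```

```text
t 6.5 pos [ 0.4355 -0.1918  0.1944] yaw -0.2985 tilt [ 0.001 -0.    -1.   ] shift mm [ 3.7 -3.1 -5.6] rows 0.17785489995569886 turn [ 0.0001 -0.0007  0.0015] rows 0.01334217156140553 F [ 0.4  0.9 -1.4] w 0.24533096219291894 g 59.12111222407475
shaft 0.75 [ 59. 309.] [ 0.5251 -0.2162  0.061 ]
shaft_tip 0.75 [ 56. 310.] [ 0.5251 -0.217   0.077 ]
dimmer 0.77 [301. 394.] [ 0.3238 -0.2275  0.    ]
dimmer 0.66 [ 18. 300.] [ 0.5546 -0.2183  0.    ]
knob 0.71 [272. 313.] tool [-0.00199933 -0.00080231  0.07699862]
knob_nose 0.66 [211. 317.] tool [0.02785853 0.00094523 0.07701855]
knob_nose 0.54 [ 56. 309.] tool [ 0.09022206 -0.00237973  0.07705952]
```

View pics/w3.png

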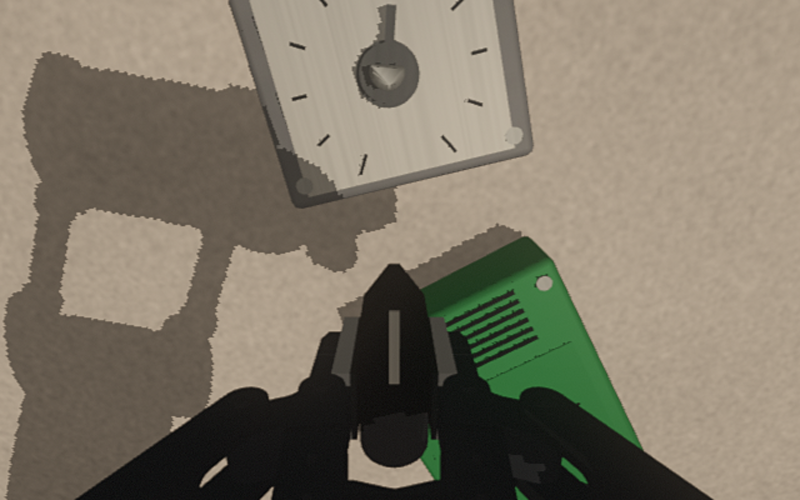

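The knob is held straight, nose forward, at (394,360). The shaft with its tab, at (388,73), lies ahead near the picture's edge. I'll move forward a little and measure the shaft and tab more precisely.

Request:
step_arm --targets '[[[0,0,0],[32,0,0],15],[[0,0,0],[0,0,0],15],[[0,0,0],[0,0,0],15],[[0,0,0],[0,0,0],15]]'

```text
time: 7.13
tool_pos: [0.4659, -0.2013, 0.1939]
tcp_rot: [-3.106, 0.471, 0.001]
wrist_force: [1.2, -0.0, -0.9]
width: 0.246
grip_force: 59.1
```

```bash
python3 - <<'E'
from h import *
plan([.525,-.2165,.20],-.3)
c=calibration("wrist");s,p,Rt=pose();a=read_camera("wrist")
for q,z in [("shaft",.061),("shaft_tip",.077)]:
    for d in tip_of("wrist",q)[:2]: print(q,round(d["score"],2),np.round(d["at"],1),np.round(ray("wrist",d["at"],z,c),4))
for q in ["knob","knob_nose"]:
    for d in tip_of("wrist",q)[:1]:
        w=ray("wrist",d["at"],p[2]-.077,c); print(q,round(d["score"],2),np.round(d["at"],1),"tool",Rt.T@(w-p))
# rectified top-down view at z=.061, 0.2 mm/px, centred on (.525,-.2165), up = world +x, left = world +y
K,R,t=[np.array(c[k]) for k in("camera_matrix","R","t")]
N=300;sc=.0002;A=np.array([[0,-sc,.525+sc*N/2],[-sc,0,-.2165+sc*N/2],[0,0,.061],[0,0,1]])
H=K@np.hstack([R,t.reshape(3,1)])@A
r=cv2.warpPerspective(a,H,(N,N),flags=cv2.WARP_INVERSE_MAP|cv2.INTER_CUBIC)
cv2.drawMarker(r,(150,150),(255,0,0),0,16,1);save(r,"rect.png",2)
g=cv2.cvtColor(r,cv2.COLOR_RGB2GRAY);print(np.percentile(g,[5,25,50,75,95]))
w=a[100:400,160:480];save(w,"w4k.png",2)
np.savez("w4.npz",a=a,K=K,R=R,t=t,p=p,Rt=Rt,r=r)
E
```

```text
t 7.1333 pos [ 0.4659 -0.2013  0.1939] yaw -0.3013 tilt [-0.001  0.    -1.   ] shift mm [60.9 -3.  -6.2] rows 1.4705818520477467 turn [-0.0001  0.0009 -0.0013] rows 0.012673924923661832 F [ 1.2 -0.  -0.9] w 0.24569275256194884 g 59.1245800607976
shaft 0.77 [119.2 308.6] [ 0.5256 -0.2161  0.061 ]
shaft_tip 0.69 [121.4 307.8] [ 0.5261 -0.2161  0.077 ]
knob 0.58 [274.7 313.6] tool [-0.00340052 -0.00067302  0.07700319]
knob_nose 0.78 [209.9 314.9] tool [ 2.83363461e-02 -5.95137153e-05  7.69743699e-02]
[ 79. 142. 164. 169. 173.]
```

View pics/rect.png

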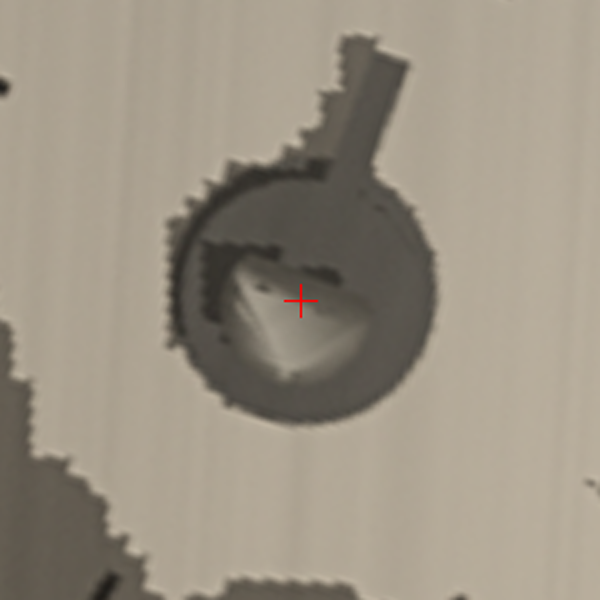

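View pics/w4k.png

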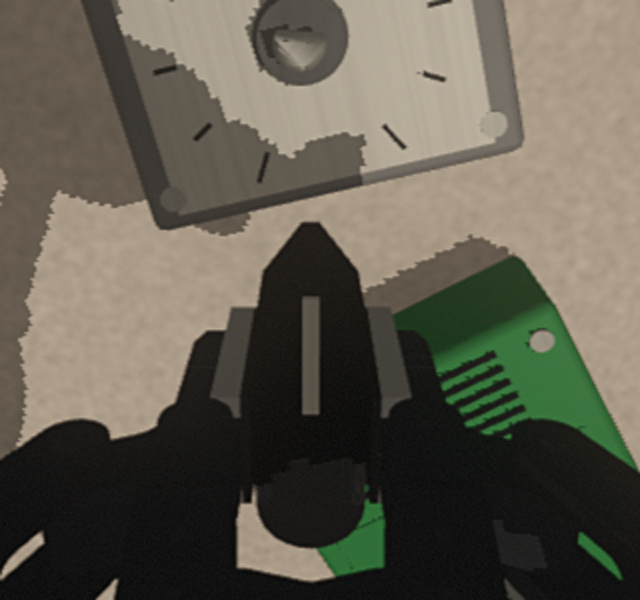

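```bash
python3 - <<'E'
from h import *
z=np.load("w4.npz");c=dict(camera_matrix=z["K"],R=z["R"],t=z["t"]);p=z["p"];Rt=z["Rt"]
for d in (.075,.077,.079,.081,.083):
    f=lambda rc,dd:1000*Rt.T@(ray("wrist",rc,p[2]-dd,c)-p)
    n=f([211.5,315.5],d);t=f([374,315],d-.032)
    print(d,"nose",np.round(n[:2],1),"tail",np.round(t[:2],1),"x0",n[0]-30,t[0]+30,"shoulder w",np.round(f([237,291.5],d-.032)-f([237,339.5],d-.032),1)[1])
E
```

```text
0.075 nose [28.3  0.2] tail [-27.9  -0. ] x0 -1.674524892054663 2.073746311315702 shoulder w -16.4
0.077 nose [27.6  0.2] tail [-29.9  -0. ] x0 -2.40141462442687 0.14268463881421312 shoulder w -16.7
0.079 nose [26.9  0.2] tail [-31.8  -0. ] x0 -3.128304356799134 -1.7883770336872757 shoulder w -17.0
0.081 nose [26.1  0.2] tail [-33.7  -0. ] x0 -3.855194089171402 -3.719438706188811 shoulder w -17.3
0.083 nose [25.4  0.2] tail [-35.7  -0. ] x0 -4.582083821543609 -5.650500378690303 shoulder w -17.6
```

```bash
python3 - <<'E'
from h import *
plan([.5282,-.2183,.166],-.337)
E
```

```text
t 7.3833 pos [ 0.4656 -0.2012  0.1941] yaw -0.3017 tilt [-0.  0. -1.] shift mm [64.9 -2.3 28.1] rows 1.6964828523579083 turn [-0.      0.0002  0.0353] rows 0.28204694449585305 F [ 0.2 -0.7 -0.4] w 0.24735936937736167 g 59.124220477806375
```

Request:
step_arm --targets '[[[0,0,0],[32.5,-1.2,10],15],[[0,0,0],[32.4,-1.1,10],15],[[0,0,0.0353],[0,0,8],15],[[0,0,0],[0,0,0],15],[[0,0,0],[0,0,0],15]]'

```text
time: 7.8
tool_pos: [0.5278, -0.218, 0.1652]
tcp_rot: [-3.097, 0.525, 0.004]
wrist_force: [-0.1, 0.3, -0.3]
width: 0.245
grip_force: 59.1
```

Request:
step_arm --targets '[[[0,0,0],[0,0,0],15],[[0,0,0],[0,0,0],15]]'

```text
time: 7.97
tool_pos: [0.5282, -0.2183, 0.1667]
tcp_rot: [3.097, -0.526, 0.001]
wrist_force: [-0.2, -0.3, -0.2]
width: 0.248
grip_force: 59.1
```

```bash
python3 - <<'E'
from h import *
plan([.5282,-.2183,.160],-.337)
E
```

```text
t 7.9667 pos [ 0.5282 -0.2183  0.1667] yaw -0.3368 tilt [ 0. -0. -1.] shift mm [ 0.  -0.   6.7] rows 0.1615080675614966 turn [ 0.0001 -0.0005  0.0002] rows 0.004251437022552709 F [-0.2 -0.3 -0.2] w 0.24787741727776996 g 59.11762452196854
```

Position is spot on. I'll lower slowly and watch the force.

Request:
step_arm --targets '[[[0,0,0],[0,0,3],15],[[0,0,0],[0,0,3],15],[[0,0,0],[0,0,3],15],[[0,0,0],[0,0,2],15],[[0,0,0],[0,0,0],15]]'

```text
time: 8.38
tool_pos: [0.5282, -0.2182, 0.1544]
tcp_rot: [-3.097, 0.527, 0.002]
wrist_force: [-1.3, 0.5, -1.3]
width: 0.245
grip_force: 59.1
```

Request:
step_arm --targets '[[[0,0,0],[0,0,2],15],[[0,0,0],[0,0,2],15],[[0,0,0],[0,0,0],15]]'

```text
time: 8.63
tool_pos: [0.5285, -0.2183, 0.1505]
tcp_rot: [-3.097, 0.527, 0.001]
wrist_force: [0.7, -0.1, -0.6]
width: 0.242
grip_force: 59.1
```

Request:
step_arm --targets '[[[0,0,0],[0,0,2],15],[[0,0,0],[0,0,2],15],[[0,0,0],[0,0,2],15],[[0,0,0],[0,0,0],15]]'

```text
time: 8.97
tool_pos: [0.5285, -0.2183, 0.1445]
tcp_rot: [-3.097, 0.527, 0.001]
wrist_force: [0.1, -0.6, -0.7]
width: 0.243
grip_force: 59.1
```

Request:
step_arm --targets '[[[0,0,0],[0,0,2],15],[[0,0,0],[0,0,1],15],[[0,0,0],[0,0,0],15]]'

```text
time: 9.22
tool_pos: [0.5286, -0.2184, 0.1418]
tcp_rot: [-3.097, 0.527, 0.001]
wrist_force: [0.2, 0.8, -0.4]
width: 0.245
grip_force: 59.1
```

Request:
step_arm --grip_force 100 --targets '[[[0,0,0],[0,0,1],15],[[0,0,0],[0,0,1],15],[[0,0,0],[0,0,1],15],[[0,0,0],[0,0,0],15],[[0,0,0],[0,0,0],15]]'

```text
time: 9.63
tool_pos: [0.5288, -0.2185, 0.1395]
tcp_rot: [3.097, -0.527, 0.0]
wrist_force: [-1.7, 1.0, 3.7]
width: 0.233
grip_force: 98.9
```

Request:
step_arm --targets '[[[0,0,0],[0,0,1.5],15],[[0,0,0],[0,0,1.5],15],[[0,0,0],[0,0,0],15],[[0,0,0],[0,0,0],15]]'

```text
time: 9.97
tool_pos: [0.5288, -0.2185, 0.1366]
tcp_rot: [3.097, -0.527, 0.0]
wrist_force: [-2.8, 2.3, 6.6]
width: 0.236
grip_force: 99.4
```

Request:
step_arm --targets '[[[0,0,0],[0,0,1.5],15],[[0,0,0],[0,0,1.5],15],[[0,0,0],[0,0,0],15],[[0,0,0],[0,0,0],15]]'

```text
time: 10.3
tool_pos: [0.5289, -0.2185, 0.1351]
tcp_rot: [3.097, -0.527, 0.0]
wrist_force: [-6.5, 3.6, 15.9]
width: 0.235
grip_force: 101.2
```

Request:
step_arm --targets '[[[0,0,0],[0,0,0.7],15],[[0,0,0],[0,0,0],15],[[0,0,0],[0,0,0],15],[[0,0,0],[0,0,0],15],[[0,0,0],[0,0,0],15]]'

```text
time: 10.72
tool_pos: [0.529, -0.2185, 0.1351]
tcp_rot: [3.097, -0.527, 0.0]
wrist_force: [-7.7, 4.1, 18.2]
width: 0.229
grip_force: 101.5
```

```bash
python3 - <<'E'
from h import *
plan([.5282,-.2183,.135],-.337)
a=read_camera("wrist")
b=read_camera("side")
x,y=np.int32(proj("side",np.array([.525,-.217,.07])))
u=cv2.resize(b[y-50:y+50,x-60:x+60],(480,400),interpolation=cv2.INTER_CUBIC)
v=a[100:400,160:480];v=cv2.resize(v,(320,300));v=cv2.copyMakeBorder(v,0,100,0,0,0)
save(np.hstack([u,v]),"end.png")
E
```

```text
t 10.7167 pos [ 0.529  -0.2185  0.1351] yaw -0.337 tilt [ 0. -0. -1.] shift mm [-0.8  0.   0.1] rows 0.019092717839242518 turn [ 0.     -0.0002  0.    ] rows 0.001680585991255135 F [-7.7  4.1 18.2] w 0.2289303350759038 g 101.498373587674
```

View pics/end.png

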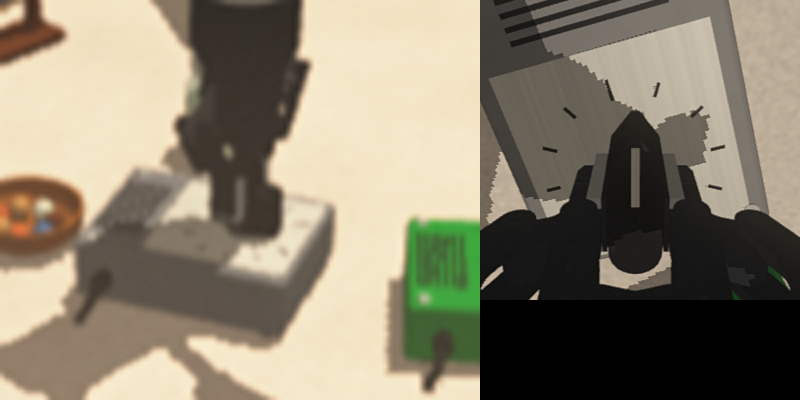

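The final picture shows the knob upright and seated low on the grey dimmer at (250,205), with the fingers still on it and the tab hidden under the nose. The TCP no longer descends and the wrist reads 18 N, so the shaft is at its stop.

```bash
python3 -c "
from workcell import *
print(finish_job())"
```

```text
the job is handed in; nothing more can be done
None
```

The knob is on the dimmer's shaft with its nose over the flat, and I handed the job in at about 11 s with the gripper still pressing it down at the stop (about 18 N at the wrist, 100 N grip); the handover returned no verdict.

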